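# Pack the table teams' glue sticks into the carry caddy

### The job

Pack the carry caddy for the next lesson: stand each team's glue stick (red, yellow, green and blue caps) upright on the floor of the caddy's cup of the same colour, setting each one down rather than dropping it. The black-capped glue stick is the teacher's and the slim red-capped one with the tapered top is a whiteboard marker: leave both standing where they are on the mat.

Things in the scene. Friction and masses are not known exactly. Their poses are not given: they have to be found in the camera images.
- glue_red: Glue stick with a red cap and a red foot, standing upright on the mat: round, 100 mm tall; white barrel 28 mm across; the cap is the top 38 mm (62 to 100 mm above the foot) and 31 mm across, the part to grip; foot 29 mm across; 30 to 60 g. Origin at the centre of its underside, z up along the stick.
- glue_yellow: Glue stick with a yellow cap and a yellow foot, standing upright on the mat: round, 100 mm tall; white barrel 28 mm across; the cap is the top 38 mm (62 to 100 mm above the foot) and 31 mm across, the part to grip; foot 29 mm across; 30 to 60 g. Origin at the centre of its underside, z up along the stick.
- glue_green: Glue stick with a green cap and a green foot, standing upright on the mat: round, 100 mm tall; white barrel 28 mm across; the cap is the top 38 mm (62 to 100 mm above the foot) and 31 mm across, the part to grip; foot 29 mm across; 30 to 60 g. Origin at the centre of its underside, z up along the stick.
- glue_blue: Glue stick with a blue cap and a blue foot, standing upright on the mat: round, 100 mm tall; white barrel 28 mm across; the cap is the top 38 mm (62 to 100 mm above the foot) and 31 mm across, the part to grip; foot 29 mm across; 30 to 60 g. Origin at the centre of its underside, z up along the stick.
- cup_red: Open round red cup, empty, fixed in the grey caddy. Origin: centre of its underside, 4 mm above the table; inner floor 4 mm and rim 60 mm above the origin; inside 67 mm across at the floor, 77 at the rim. The cups stand at the corners of a 92 x 170 mm rectangle, colours shuffled; midway between the two pairs a handle bar runs along the 92 mm direction, its top 101 mm above the table.
- cup_yellow: Open round yellow cup, empty, fixed in the grey caddy. Origin: centre of its underside, 4 mm above the table; inner floor 4 mm and rim 60 mm above the origin; inside 67 mm across at the floor, 77 at the rim. The cups stand at the corners of a 92 x 170 mm rectangle, colours shuffled; midway between the two pairs a handle bar runs along the 92 mm direction, its top 101 mm above the table.
- cup_green: Open round green cup, empty, fixed in the grey caddy. Origin: centre of its underside, 4 mm above the table; inner floor 4 mm and rim 60 mm above the origin; inside 67 mm across at the floor, 77 at the rim. The cups stand at the corners of a 92 x 170 mm rectangle, colours shuffled; midway between the two pairs a handle bar runs along the 92 mm direction, its top 101 mm above the table.
- cup_blue: Open round blue cup, empty, fixed in the grey caddy. Origin: centre of its underside, 4 mm above the table; inner floor 4 mm and rim 60 mm above the origin; inside 67 mm across at the floor, 77 at the rim. The cups stand at the corners of a 92 x 170 mm rectangle, colours shuffled; midway between the two pairs a handle bar runs along the 92 mm direction, its top 101 mm above the table.
- glue_black: The teacher's glue stick, black cap and foot, otherwise like the others (100 mm tall, cap 31 mm across): stays where it stands. Origin at the centre of its underside, z up. All sticks and the marker stand, 70 mm or more apart between centres, on a 2 mm thick, 300 mm square mat, with an eraser and a sharpener under 15 mm high between them.
- marker: A whiteboard marker standing upright on the mat: white barrel 25 mm across, red cap that tapers to 17 mm at its top, with a white end plug and a clip, 118 mm tall, about 35 g; stays where it stands. Origin at the centre of its underside, z up.
Not all that is in view belongs to the job. What is shaped like the glue_yellow but orange or purple is not meant.

How it is judged:
By the outcome, as a careful person would: the job done as asked, in the order asked, and still so for the second after the job is handed in, with the robot touching nothing.
It also fails if it takes over 112 s, if anything falls off the work surface, if the arm or the gripper's body presses on something with over 40 N, if the wrist force passes 120 N, or if a joint passes its speed limit or range.

### The arm

A 7-joint arm with a two-finger parallel gripper is mounted at the origin on the work surface. World frame = base frame: x ahead of the robot, y to its left, z up, the work surface at z = 0. Lengths are in m, angles in rad, forces in N, time in s.
With the tool pointing down it reaches from about 0.425 to 0.875 m from the base axis. Payload 4.7 kg.
Tool frame: the origin (TCP) lies midway between the tips of the shut fingers; the grasp point (between the pads) lies 19 mm behind it; z points along the fingers, y is the line along which they close (so a half turn about z gives the same grasp; the last joint's range is limited). The gripper opens to 87 mm and grips with 3 to 60 N. Pads are 19 mm wide; open, the fingers measure 117 mm over their backs; the gripper's body (75 mm by 190 mm) begins 51 mm behind the grasp point.
Start: joints at [-1.166, 0.321, -0.07, 1.45, 0.023, 1.371, -0.057], TCP at [0.248, 0.601, 0.223] pointing down, gripper open.
Joint ranges: [-2.86, 2.86], [-0.3, 2.09], [-1.38, 1.24], [0.06, 2.45], [-1.56, 4.7], [0.09, 2.05], [-2.69, 2.69]. Speed limits (rad/s): [2.57, 2.57, 3.14, 3.14, 3.14, 3.14, 3.14].

### API

Orientations are given as a rotation vector (axis times angle).
In Python, from station import bot gives the robot as it stands. The module is installed in compiled form; this text tells all that it offers.
- The arm moves only by the shell command python3 -m inch 'ROWS' [OPENING]. ROWS is JSON, a list that holds one entry, the list of rows, each a list of 4 numbers: the shift along the tool's x, y, z in units of 60 mm (1.0 is 60 mm), then the turn about the tool's z in rad. A call has 1 to 12 rows; each row shifts and turns the commanded pose from where the row before left it, along the tool's axes as they then stand; what a row does not reach is not made up. A row lasts 1/8 s, in which the tool goes at most 62.5 mm and 10.7 degrees, less where a joint would pass 70% of its speed; a pose out of reach is approached as far as the arm can. A call is refused whole if a number of a shift passes 1 or a number of a turn 0.188, either way. A call with a gripper value outside its range is refused whole. OPENING is the finger opening in mm, from 0 to 87, set as the call begins (- or left out, the last holds). The fingers move at their own pace and stop on an object; the grip force is fixed at half the most. Time passes only in rows, so rows that do not move let the fingers close. It gives the time, the measured TCP pose, the force, the opening and the grip force at its end, in the units of the state.
- bot.observe(): the state, without advancing time (a new reading comes with each control period).
- bot.snapshot(name): name is "side" or "top" or "wrist"; returns a dict with "image" (400x640x3 uint8, blue, green, red), "mtx" (3x3 intrinsics, pixels), "camera_from_world" (4x4, takes a point from world to camera coordinates); the wrist camera has in their place "mount" (4x4, takes a point from camera to tool coordinates, whose origin is the TCP and whose axes are the flange's). Camera axes: x right, y down, z forward; pixel columns grow to the right and rows downward; lengths in m; the calibration is good to about 2 mm. A picture is of the moment at which its call begins: read the wrist's pose just before it. There is no depth.
- bot.job_done(): hands the job in; it is judged then, once.
The state is a dict: "t": time; "joints": joint angles; "dq": joint speeds; "joint_efforts": joint torques, N m; "ee_pos": TCP position; "ee_rot": TCP orientation; "ft_force": force on the tool from outside, world axes, zero at the start; "torque": the same for the moment, N m; "finger_gap": opening from 0.0 (shut) to 1.0 (fully open); "gripper_force": force on a finger pad.
Only numpy, scipy, OpenCV 4.12 (cv2) and the standard library are available. Lean on these libraries where they do the work, as an engineer would, in place of code of your own. Each camera call takes 0.05 s, during which the arm holds its last target. There are 200 camera calls.

## Working session

There is one attempt and no reset: what is moved stays moved. The work goes in short steps, Python scripts to look and compute and a shell command to move; the robot and the scene stay as the last step left them, time stands still between calls to the robot, and variables do not carry over. Pictures are saved under pics/ and viewed, at most 14 in all, crops included, and the job is handed in when it is done.

```bash
mkdir -p pics
python3 - <<'E'
from station import bot
import cv2,json,pickle
s=bot.observe();print(s)
d={}
for n in("top","side","wrist"):
    d[n]=bot.snapshot(n);cv2.imwrite(f"pics/{n}0.png",d[n]["image"])
    print(n,{k:v for k,v in d[n].items() if k!="image"})
pickle.dump((s,d),open("s0.pkl","wb"))
E
```

```text
{'t': 0.0, 'joints': array([-1.16591345,  0.32184257, -0.07006931,  1.45168382,  0.02261501,
        1.37078311, -0.05687545]), 'dq': array([-0.00150964, -0.00104881,  0.0007973 ,  0.00072637,  0.00097906,
       -0.00202758, -0.00198929]), 'joint_efforts': array([-2.06433656e-04, -4.91289282e+01, -4.04192526e-01, -3.12523091e+01,
       -6.39458187e-02,  4.37100639e-02,  1.68855240e-04]), 'ee_pos': array([0.24744218, 0.60046031, 0.22144426]), 'ee_rot': array([-6.09824080e-01, -3.08157165e+00,  3.00418708e-03]), 'ft_force': array([ 0.95336749,  0.58760154, -1.12822999]), 'torque': array([0.05529153, 0.00235514, 0.02134619]), 'gripper_force': 0.0, 'finger_gap': 1.0016843319322535}
top {'mtx': array([[373.57921219,   0.        , 321.09543194],
       [  0.        , 373.57921219, 204.08231975],
       [  0.        ,   0.        ,   1.        ]]), 'camera_from_world': array([[ 0.07687173, -0.99703501,  0.00345374, -0.07488343],
       [-0.97382544, -0.07582452, -0.21427704,  0.51067257],
       [ 0.21390359,  0.01310851, -0.97676682,  0.79328072],
       [ 0.        ,  0.        ,  0.   
[... 277 characters left out ...]
   [-0.30037338, -0.73822555, -0.60398582,  0.12156165],
       [ 0.24071582,  0.55405952, -0.79691527,  0.82903771],
       [ 0.        ,  0.        ,  0.        ,  1.        ]])}
wrist {'mtx': array([[343.14259099,   0.        , 321.59531784],
       [  0.        , 343.14259099, 197.67329415],
       [  0.        ,   0.        ,   1.        ]]), 'mount': array([[-1.23115684e-03, -9.64442330e-01, -2.64290516e-01,
         7.14978676e-02],
       [ 9.99999234e-01, -1.15321930e-03, -4.50044109e-04,
        -5.83674498e-04],
       [ 1.29256667e-04, -2.64290867e-01,  9.64443011e-01,
        -1.62166717e-01],
       [ 0.00000000e+00,  0.00000000e+00,  0.00000000e+00,
         1.00000000e+00]])}
```

View pics/top0.png

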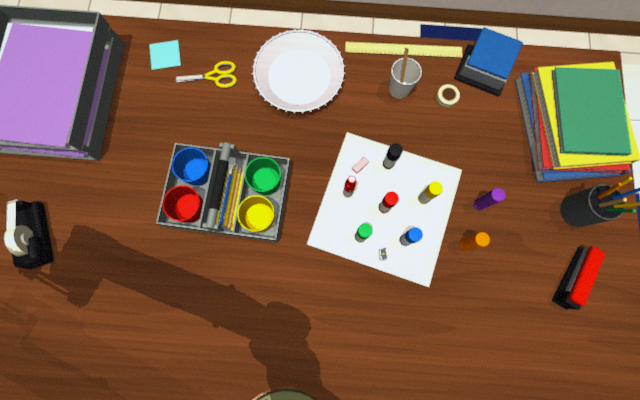

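View pics/side0.png

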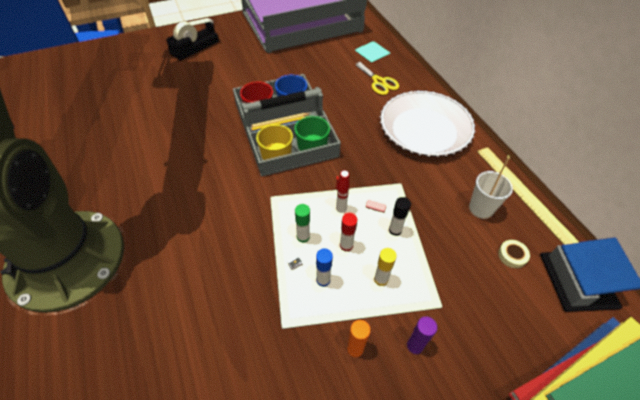

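Top view: the candidates for red are (390,200), the plain glue stick, and (350,184), the slim marker with a white end plug. For yellow they are (435,188) and the orange one at (482,240), off the mat. For blue they are (414,235) and the purple one at (497,195), off the mat. Green is at (365,231) and black at (395,151). Cups: blue (190,165), red (182,203), green (264,174), yellow (256,213). Next I'll check close crops.

Run:
```python
import cv2
t=cv2.imread("pics/top0.png");s=cv2.imread("pics/side0.png")
f=lambda im,x,y,w,h,k,n:cv2.imwrite(n,cv2.resize(im[y:y+h,x:x+w],None,fx=k,fy=k,interpolation=cv2.INTER_CUBIC))
f(t,335,135,120,120,5,"pics/tm.png");f(s,280,160,140,135,4,"pics/sm.png")
f(t,155,135,140,110,5,"pics/tc.png");f(s,225,65,120,110,5,"pics/sc.png")
```

```text
(no output)
```

View pics/tm.png

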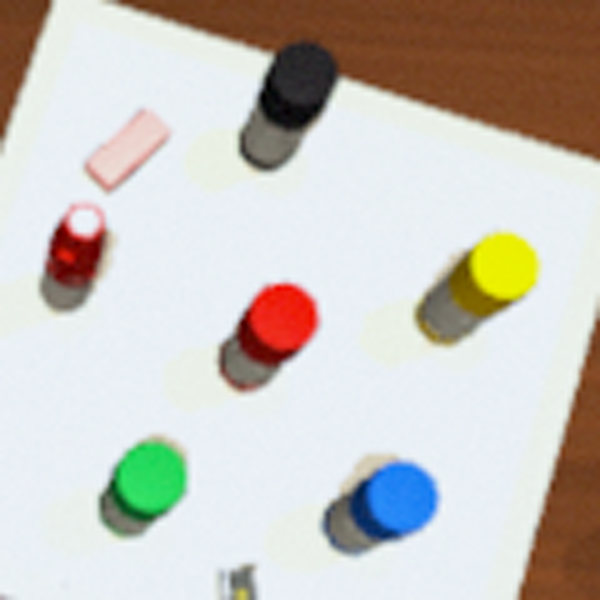

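View pics/sm.png

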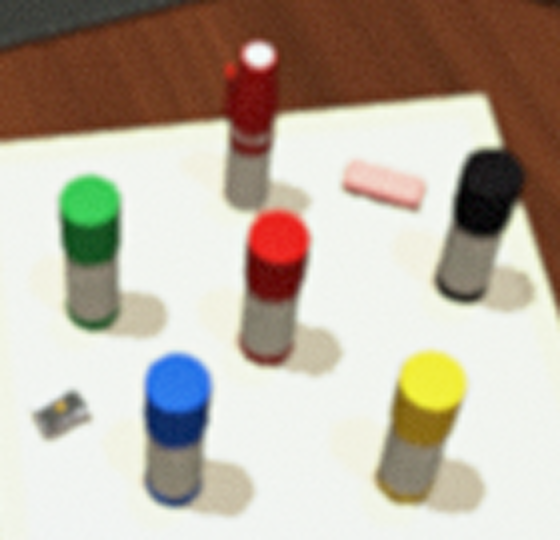

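View pics/tc.png

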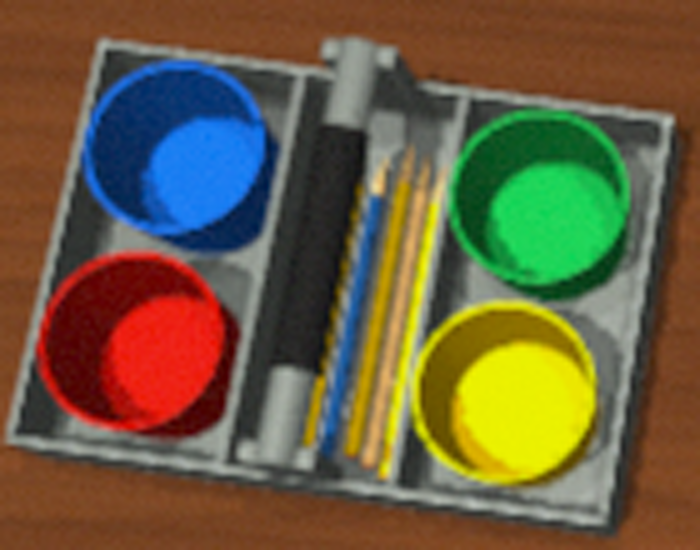

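View pics/sc.png

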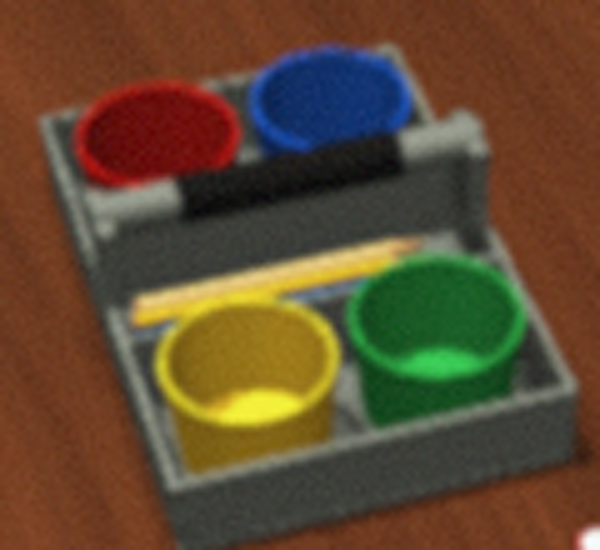

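The crops show the choice is clear. The plain red glue stick has its cap top at tm (283,317) and sm (279,238). The marker, with its white plug, is at tm (85,220). All cups are empty, and the handle runs between the blue/red pair and the green/yellow pair.

Run:
```python
import pickle,numpy as np,cv2
s,d=pickle.load(open("s0.pkl","rb"))
P={n:d[n]["mtx"]@d[n]["camera_from_world"][:3] for n in("top","side")}
px=lambda c,o,k:np.array(o)+(np.array(c)+.5)/k-.5
M=dict(black=((305,72),(494,177)),yellow=((504,267),(433,382)),red=((283,317),(279,238)),green=((151,479),(91,201)),blue=((401,498),(178,383)),marker=((85,220),(259,55)))
C=dict(cblue=((175,148),(331,101)),cred=((132,342),(158,135)),cgreen=((541,200),(437,309)),cyellow=((505,392),(248,361)))
R={}
for D,o1,o2,k2 in((M,(335,135),(280,160),4),(C,(155,135),(225,65),5)):
    for n,(a,b) in D.items():
        a=px(a,o1,5);b=px(b,o2,k2)
        X=cv2.triangulatePoints(P["top"],P["side"],a,b)[:,0];X=X[:3]/X[3]
        pr=P["top"]@np.r_[X,1];R[n]=X
        print(n,X.round(4),"err",(pr[:2]/pr[2]-a).round(2),"r",np.hypot(X[0],X[1]).round(3))
print([np.linalg.norm((R[a]-R[b])[:2]).round(4) for a,b in(("cblue","cred"),("cgreen","cyellow"),("cblue","cgreen"),("cred","cyellow"))])
from scipy.spatial.transform import Rotation as Ro
print(Ro.from_rotvec(s["ee_rot"]).as_matrix().round(3))
pickle.dump(R,open("R.pkl","wb"))
```

```text
black [ 0.6435 -0.1917  0.0972] err [-0.07  0.29] r 0.671
yellow [ 0.5605 -0.281   0.0992] err [ 0.01 -0.05] r 0.627
red [ 0.5305 -0.1858  0.0991] err [-0.    0.01] r 0.562
green [ 0.4563 -0.1327  0.099 ] err [ 0.06 -0.29] r 0.475
blue [ 0.4561 -0.2387  0.0989] err [ 0.03 -0.16] r 0.515
marker [ 0.5605 -0.0964  0.1209] err [-0.04  0.18] r 0.569
cblue [0.5835 0.2741 0.0621] err [-0.03  0.13] r 0.645
cred [0.4913 0.2788 0.0639] err [ 0.01 -0.05] r 0.565
cgreen [0.5712 0.1017 0.0697] err [ 0.12 -0.54] r 0.58
cyellow [0.4813 0.1094 0.0626] err [-0.02  0.13] r 0.494
[np.float64(0.0924), np.float64(0.0902), np.float64(0.1728), np.float64(0.1697)]
[[-0.925  0.381 -0.001]
 [ 0.381  0.925 -0.002]
 [-0.    -0.002 -1.   ]]
```

```bash
cat > go.py <<'E'
# usage: go.py x y z -> shift in tool axes/units to reach world TCP target
import sys,numpy as np
from station import bot
from scipy.spatial.transform import Rotation as Ro
s=bot.observe();R=Ro.from_rotvec(s["ee_rot"]).as_matrix()
if len(sys.argv)>3:
    print("units",(R.T@(np.array(sys.argv[1:4],float)-s["ee_pos"])/.06).round(3))
print("t",s["t"].__round__(2),s["ee_pos"].round(4),"yaw_y",np.degrees(np.arctan2(R[1,1],R[0,1])).round(2),"tilt",R[:2,2].round(4),"F",s["ft_force"].round(1),"gap mm",round(87*s["finger_gap"],1),"grip",round(s["gripper_force"],1),"q",s["joints"].round(2))
E
python3 -m inch '[[[0,0,0,0.169],[0,0,0,0.169],[0,0,0,0.169],[0,0,0,0.169],[0,0,0,0.169],[0,0,0,0.169],[0,0,0,0.166],[0,0,0,0]]]' 55; python3 go.py 0.5305 -0.1858 0.22
```

```text
t: 1.15
ee_pos: [0.2475, 0.6008, 0.2222]
ee_rot: [2.219, 2.223, -0.001]
ft_force: [0.0, -0.2, -0.2]
finger_gap: 0.636
gripper_force: 0.0
units [-13.119   4.692   0.045]
t 1.15 [0.2475 0.6008 0.2222] yaw_y 0.11 tilt [-0.     -0.0007] F [ 0.  -0.2 -0.2] gap mm 55.4 grip 0.0 q [-1.29  0.32  0.08  1.46 -0.03  1.37 -1.2 ]
```

```bash
python3 -m inch '[[[-0.85,0.45,0,0],[-0.85,0.45,0,0],[-0.85,0.45,0,0],[-0.85,0.45,0,0],[-0.85,0.45,0,0],[-0.9,0.45,0,0],[-0.9,0.45,0,0],[-0.9,0.45,0,0],[-0.9,0.45,0,0],[-0.9,0.45,0,0],[-0.9,0.19,0,0],[-0.9,0,0,0]]]' 55 >/dev/null; python3 -m inch '[[[-0.9,0,0,0],[-0.9,0,0,0],[-0.75,0,0,0],[0,0,0,0],[0,0,0,0]]]'>/dev/null; python3 go.py 0.5305 -0.1858 0.067
```

```text
units [-0.028  0.024  2.589]
t 3.27 [ 0.5291 -0.1843  0.2223] yaw_y 0.12 tilt [-0.0003  0.0008] F [ 0.1  0.7 -1.2] gap mm 54.8 grip 0.0 q [-0.41  0.15  0.78  1.7  -0.11  1.33  0.39]
```

```bash
cat > wr.py <<'E'
# wr.py name : wrist picture with estimated points (cap tops / cup rims) marked
import sys,pickle,cv2,numpy as np
from station import bot
from scipy.spatial.transform import Rotation as Ro
s=bot.observe();w=bot.snapshot("wrist");im=w["image"].copy()
T=np.eye(4);T[:3,:3]=Ro.from_rotvec(s["ee_rot"]).as_matrix();T[:3,3]=s["ee_pos"]
c=np.linalg.inv(T@w["mount"])
for n,X in pickle.load(open("R.pkl","rb")).items():
    p=(c@np.r_[X,1])[:3]
    if p[2]>0:
        u=w["mtx"]@p;u=u[:2]/u[2]
        if 0<u[0]<640 and 0<u[1]<400: cv2.drawMarker(im,tuple(int(round(v)) for v in u),(255,0,255),0,12,1);print(n,u.round(0))
cv2.imwrite(sys.argv[1],im)
E
python3 wr.py pics/w1.png
```

```text
black [453. 198.]
yellow [355. 291.]
red [323. 192.]
green [232. 129.]
blue [240. 249.]
marker [364.  80.]
```

View pics/w1.png

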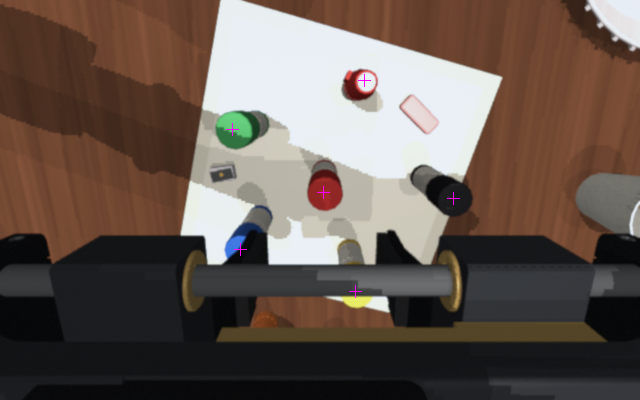

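The marks fall on the cap tops within 2–4 px (under 3 mm), with red at (324,191). Descending on red.

```bash
python3 -m inch '[[[-0.03,0.02,0.4,0],[0,0,0.5,0],[0,0,0.5,0],[0,0,0.5,0],[0,0,0.4,0],[0,0,0.29,0],[0,0,0,0],[0,0,0,0]]]'>/dev/null; python3 go.py 0.5305 -0.1858 0.067; python3 -m inch '[[[0,0,0,0],[0,0,0,0],[0,0,0,0],[0,0,0,0],[0,0,0,0],[0,0,0,0]]]' 0 >/dev/null; python3 go.py 0.49 0.278 0.21
```

```text
units [ 0.014 -0.009  0.017]
t 4.33 [ 0.531  -0.1867  0.068 ] yaw_y 0.04 tilt [ 0.0014 -0.0001] F [0.7 0.  0. ] gap mm 54.9 grip 0.0 q [-0.34  0.32  0.74  1.87 -0.25  1.04  0.5 ]
units [ 7.748 -0.673 -2.377]
t 5.08 [ 0.5304 -0.1869  0.0674] yaw_y -0.0 tilt [0.0005 0.    ] F [ 0.4 -0.4  2.5] gap mm 30.4 grip 29.9 q [-0.34  0.32  0.74  1.87 -0.25  1.04  0.5 ]
```

```bash
python3 -m inch '[[[0,0,-0.3,0],[0,0,-0.5,0],[0,0,-0.6,0],[0,0,-0.6,0],[0,0,-0.38,0],[0.5,0,0,0],[0.8,-0.1,0,0],[0.9,-0.1,0,0],[0.9,-0.1,0,0],[0.9,-0.1,0,0],[0.9,-0.1,0,0],[0.9,-0.1,0,0]]]'>/dev/null; python3 -m inch '[[[0.9,-0.07,0,0],[0.7,0,0,0],[0.35,0,0,0],[0,0,0,0],[0,0,0,0],[0,0,0,0]]]'>/dev/null; python3 go.py 0.491 0.278 0.076
```

```text
units [0.034 0.004 2.238]
t 7.33 [0.4907 0.276  0.2103] yaw_y -0.19 tilt [ 0.0003 -0.0002] F [ 0.2 -0.3 -0.6] gap mm 30.4 grip 29.9 q [-0.92  0.14  0.4   1.7  -0.06  1.31 -0.51]
```

```bash
python3 wr.py pics/w2.png
```

```text
cblue [421. 185.]
cred [322. 181.]
cgreen [399. 348.]
cyellow [313. 338.]
```

View pics/w2.png

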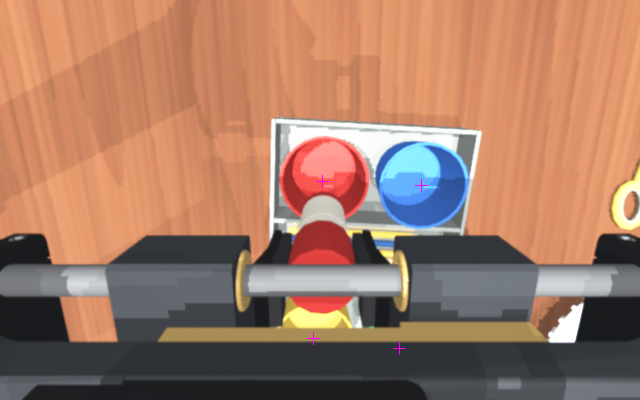

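The rim of the red cup is centred at about (325,180), on its mark, and the stick hangs straight. Lowering it.

```bash
python3 -m inch '[[[0.03,0,0.4,0],[0,0,0.5,0],[0,0,0.5,0],[0,0,0.4,0],[0,0,0.3,0],[0,0,0.1,0],[0,0,0,0],[0,0,0,0],[0,0,0,0]]]'>/dev/null; python3 go.py 0.491 0.278 0.0745; python3 -m inch '[[[0,0,0.02,0],[0,0,0.02,0],[0,0,0.02,0],[0,0,0,0],[0,0,0,0]]]' | head -5; python3 go.py
```

```text
units [-0.04   0.008  0.072]
t 8.5 [0.4905 0.2804 0.0788] yaw_y 0.0 tilt [0.0012 0.001 ] F [-0.2 -0.3 -0.6] gap mm 30.3 grip 29.9 q [-0.91  0.26  0.39  1.85 -0.12  1.05 -0.47]
t: 9.12
ee_pos: [0.49, 0.28, 0.0743]
ee_rot: [-2.221, -2.221, -0.0]
ft_force: [-0.5, 0.1, -1.3]
finger_gap: 0.349
t 9.12 [0.49   0.28   0.0743] yaw_y -0.0 tilt [0. 0.] F [-0.5  0.1 -1.3] gap mm 30.4 grip 29.9 q [-0.91  0.27  0.39  1.85 -0.12  1.04 -0.47]
```

```bash
for i in 1 ; do python3 -m inch '[[[0,0,0.015,0],[0,0,0,0],[0,0,0,0]]]' | grep -E "pos|force"; python3 -m inch '[[[0,0,0.015,0],[0,0,0,0],[0,0,0,0]]]' | grep -E "pos|force"; done
```

```text
ee_pos: [0.49, 0.28, 0.0735]
ft_force: [-0.1, -0.2, -0.4]
gripper_force: 29.9
ee_pos: [0.4902, 0.2802, 0.0733]
ft_force: [-1.1, -0.8, 5.5]
gripper_force: 29.9
```

Contact is made. Releasing, then on to yellow.

```bash
python3 -m inch '[[[0,0,0,0],[0,0,0,0],[0,0,0,0],[0,0,0,0],[0,0,-0.2,0],[0,0,-0.4,0],[0,0,-0.6,0],[0,0,-0.6,0],[0,0,-0.5,0],[0,0,0,0]]]' 52 >/dev/null;  python3 go.py 0.5605 -0.281 0.21; python3 wr.py pics/w3.png
```

```text
units [-9.364  1.147  0.038]
t 11.12 [0.4918 0.2809 0.2142] yaw_y -0.01 tilt [0.0051 0.0041] F [-0.1 -0.7 -0.8] gap mm 52.0 grip 0.0 q [-0.93  0.14  0.4   1.7  -0.06  1.31 -0.52]
cblue [417. 190.]
cred [320. 186.]
cgreen [396. 350.]
cyellow [311. 340.]
```

View pics/w3.png

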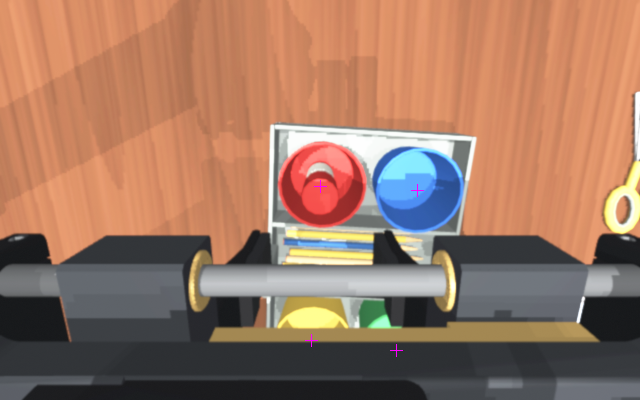

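The red stick stands upright in the red cup at (320,185). Next is yellow.

```bash
python3 -m inch '[[[-0.5,0.1,0,0],[-0.8,0.1,0,0],[-0.9,0.1,0,0],[-0.9,0.1,0,0],[-0.9,0.1,0,0],[-0.9,0.1,0,0],[-0.9,0.1,0,0],[-0.9,0.1,0,0],[-0.9,0.1,0,0],[-0.9,0.1,0,0],[-0.6,0.1,0,0],[-0.26,0.05,0,0]]]' >/dev/null; python3 -m inch '[[[0,0,0,0],[0,0,0,0],[0,0,0,0]]]'>/dev/null; python3 go.py 0.5605 -0.281 0.067
```

```text
units [-0.027  0.015  2.392]
t 13.05 [ 0.5595 -0.2796  0.2106] yaw_y 0.15 tilt [0.0003 0.0013] F [0.3 0.8 0.1] gap mm 51.7 grip 0.0 q [-0.22  0.34  0.81  1.56 -0.26  1.35  0.62]
```

```bash
python3 -m inch '[[[-0.03,0.01,0.4,0],[0,0,0.5,0],[0,0,0.5,0],[0,0,0.4,0],[0,0,0.35,0],[0,0,0.24,0],[0,0,0,0],[0,0,0,0]]]'>/dev/null; python3 go.py 0.5605 -0.281 0.067; python3 -m inch '[[[0,0,0,0],[0,0,0,0],[0,0,0,0],[0,0,0,0],[0,0,0,0],[0,0,0,0]]]' 0 >/dev/null; python3 go.py 0.4815 0.1085 0.21
```

```text
units [0.046 0.005 0.017]
t 14.05 [ 0.5602 -0.2838  0.068 ] yaw_y -0.0 tilt [ 0.0013 -0.0005] F [-0.  -0.3  0.2] gap mm 52.0 grip 0.0 q [-0.17  0.48  0.76  1.71 -0.36  1.1   0.7 ]
units [ 6.533 -1.305 -2.377]
t 14.8 [ 0.5599 -0.2835  0.0674] yaw_y 0.0 tilt [ 0.0005 -0.0001] F [-0.4  0.3  3.1] gap mm 30.3 grip 29.9 q [-0.17  0.48  0.76  1.71 -0.36  1.1   0.7 ]
```

```bash
python3 -m inch '[[[0,0,-0.3,0],[0,0,-0.5,0],[0,0,-0.6,0],[0,0,-0.6,0],[0,0,-0.38,0],[0.5,-0.1,0,0],[0.8,-0.2,0,0],[0.9,-0.2,0,0],[0.9,-0.2,0,0],[0.9,-0.2,0,0],[0.9,-0.2,0,0],[0.9,-0.15,0,0]]]'>/dev/null; python3 -m inch '[[[0.5,-0.05,0,0],[0.23,0,0,0],[0,0,0,0],[0,0,0,0],[0,0,0,0]]]'>/dev/null; python3 go.py 0.4815 0.1085 0.075
```

```text
units [ 0.029 -0.008  2.25 ]
t 16.93 [0.482  0.1068 0.21  ] yaw_y -0.16 tilt [ 0.0001 -0.0002] F [-0.2 -0.7 -0.6] gap mm 30.2 grip 29.9 q [-0.81 -0.02  0.54  1.86  0.01  1.3  -0.28]
```

```bash
python3 -m inch '[[[0,0,0.4,0],[0,0,0.5,0],[0,0,0.5,0],[0,0,0.4,0],[0,0,0.3,0],[0,0,0.12,0],[0,0,0.02,0],[0,0,0,0],[0,0,0,0]]]'>/dev/null; python3 go.py 0.4815 0.1085 0.0733; python3 -m inch '[[[0,0,0.02,0],[0,0,0,0],[0,0,0,0]]]' | grep -E "pos|ft_force"
```

```text
units [-0.002 -0.012  0.05 ]
t 18.05 [0.4822 0.1086 0.0763] yaw_y -0.0 tilt [0.0013 0.0008] F [ 0.5  0.1 -0.9] gap mm 30.3 grip 29.9 q [-0.79  0.12  0.55  2.02 -0.08  1.02 -0.21]
ee_pos: [0.4817, 0.1085, 0.0744]
ft_force: [0.4, 0.4, -1.3]
```

```bash
python3 -m inch '[[[0,0,0.015,0],[0,0,0,0],[0,0,0,0]]]' | grep -E "pos|ft_force";python3 -m inch '[[[0,0,0.015,0],[0,0,0,0],[0,0,0,0]]]' | grep -E "pos|ft_force"
```

```text
ee_pos: [0.4816, 0.1084, 0.0734]
ft_force: [-0.4, 0.2, -0.2]
ee_pos: [0.4819, 0.1086, 0.0733]
ft_force: [-2.2, -0.1, 5.3]
```

```bash
python3 -m inch '[[[0,0,0,0],[0,0,0,0],[0,0,0,0],[0,0,0,0],[0,0,-0.2,0],[0,0,-0.4,0],[0,0,-0.6,0],[0,0,-0.6,0],[0,0,-0.5,0],[0,0,0,0]]]' 52 >/dev/null;  python3 go.py 0.458 -0.1327 0.21
```

```text
units [-4.026 -0.424  0.05 ]
t 20.43 [0.4834 0.1088 0.2138] yaw_y -0.01 tilt [0.0054 0.0028] F [ 0.1  0.5 -0.7] gap mm 51.9 grip 0.0 q [-0.82 -0.03  0.54  1.86  0.01  1.3  -0.28]
```

```bash
python3 -m inch '[[[-0.5,0,0,0],[-0.8,0,0,0],[-0.9,-0.1,0,0],[-0.9,-0.2,0,0],[-0.6,-0.1,0,0],[-0.33,-0.02,0,0],[0,0,0,0],[0,0,0,0],[0,0,0,0]]]' >/dev/null; python3 go.py 0.4575 -0.1327 0.067
```

```text
units [-0.011  0.017  2.388]
t 21.55 [ 0.4566 -0.132   0.2103] yaw_y 0.13 tilt [-0.0005  0.0001] F [-0.1  0.7  0. ] gap mm 52.0 grip 0.0 q [-0.61 -0.1   0.79  1.91  0.07  1.3   0.17]
```

```bash
python3 -m inch '[[[0,0.02,0.4,0],[0,0,0.5,0],[0,0,0.5,0],[0,0,0.4,0],[0,0,0.35,0],[0,0,0.24,0],[0,0,0,0],[0,0,0,0]]]'>/dev/null; python3 go.py 0.4575 -0.1327 0.067; python3 -m inch '[[[0,0,0,0],[0,0,0,0],[0,0,0,0],[0,0,0,0],[0,0,0,0],[0,0,0,0]]]' 0 >/dev/null; python3 go.py 0.5725 0.102 0.21
```

```text
units [ 0.011 -0.013  0.013]
t 22.55 [ 0.4583 -0.1333  0.0678] yaw_y 0.02 tilt [ 0.0011 -0.    ] F [ 0.3 -0.1 -0. ] gap mm 51.8 grip 0.0 q [-0.57  0.11  0.84  2.07 -0.1   1.    0.33]
units [ 3.923  1.912 -2.376]
t 23.3 [ 0.4579 -0.1334  0.0674] yaw_y 0.0 tilt [0.0004 0.0001] F [-0.8  0.1  4.2] gap mm 30.3 grip 30.0 q [-0.57  0.11  0.84  2.07 -0.1   1.    0.33]
```

```bash
python3 -m inch '[[[0,0,-0.3,0],[0,0,-0.5,0],[0,0,-0.6,0],[0,0,-0.6,0],[0,0,-0.38,0],[0.5,0.2,0,0],[0.8,0.4,0,0],[0.8,0.4,0,0],[0.8,0.4,0,0],[0.6,0.3,0,0],[0.3,0.15,0,0],[0.12,0.06,0,0]]]'>/dev/null; python3 -m inch '[[[0,0,0,0],[0,0,0,0],[0,0,0,0]]]'>/dev/null; python3 go.py 0.5725 0.103 0.075
```

```text
units [0.041 0.006 2.255]
t 25.18 [0.5721 0.1005 0.2103] yaw_y -0.1 tilt [0.0004 0.0004] F [ 0.3 -0.  -0.4] gap mm 30.0 grip 30.0 q [-0.79  0.2   0.65  1.67 -0.13  1.31 -0.11]
```

```bash
python3 -m inch '[[[0.02,0,0.4,0],[0,0,0.5,0],[0,0,0.5,0],[0,0,0.4,0],[0,0,0.3,0],[0,0,0.12,0],[0,0,0.04,0],[0,0,0,0],[0,0,0,0]]]'>/dev/null; python3 go.py 0.5725 0.103 0.0733; python3 -m inch '[[[0,0,0.015,0],[0,0,0,0],[0,0,0,0]]]' | grep -E "pos|ft_force"; python3 -m inch '[[[0,0,0.01,0],[0,0,0,0],[0,0,0,0]]]' | grep -E "pos|ft_force"
```

```text
units [-0.002 -0.006  0.031]
t 26.3 [0.5728 0.1031 0.0752] yaw_y -0.0 tilt [0.0013 0.0006] F [-0.3  0.4 -0.7] gap mm 30.6 grip 30.0 q [-0.75  0.33  0.62  1.81 -0.22  1.06 -0.05]
ee_pos: [0.5723, 0.103, 0.0736]
ft_force: [-0.0, -0.6, -0.9]
ee_pos: [0.5724, 0.1031, 0.0734]
ft_force: [-1.6, -0.3, 5.6]
```

```bash
python3 -m inch '[[[0,0,0,0],[0,0,0,0],[0,0,0,0],[0,0,0,0],[0,0,-0.2,0],[0,0,-0.4,0],[0,0,-0.6,0],[0,0,-0.6,0],[0,0,-0.5,0],[0,0,0,0]]]' 52 >/dev/null;  python3 go.py 0.457 -0.2387 0.21
```

```text
units [-5.697 -1.951  0.049]
t 28.3 [0.5741 0.1031 0.2144] yaw_y -0.02 tilt [0.0058 0.0023] F [-0.2 -0.1 -1.2] gap mm 51.9 grip 0.0 q [-0.79  0.2   0.66  1.66 -0.13  1.32 -0.12]
```

```bash
python3 -m inch '[[[-0.5,-0.1,0,0],[-0.8,-0.3,0,0],[-0.9,-0.3,0,0],[-0.9,-0.3,0,0],[-0.9,-0.3,0,0],[-0.9,-0.3,0,0],[-0.5,-0.2,0,0],[-0.3,-0.15,0,0],[0,0,0,0],[0,0,0,0],[0,0,0,0]]]' >/dev/null; python3 go.py 0.457 -0.2387 0.067
```

```text
units [-0.019  0.02   2.394]
t 29.68 [ 0.4558 -0.2376  0.2106] yaw_y 0.14 tilt [-0.0003  0.0003] F [ 0.4  0.7 -0.8] gap mm 52.0 grip 0.0 q [-0.47  0.03  0.93  1.83 -0.02  1.3   0.46]
```

```bash
python3 -m inch '[[[0,0.02,0.4,0],[0,0,0.5,0],[0,0,0.5,0],[0,0,0.4,0],[0,0,0.35,0],[0,0,0.24,0],[0,0,0,0],[0,0,0,0]]]'>/dev/null; python3 go.py 0.457 -0.2387 0.067; python3 -m inch '[[[0,0,0,0],[0,0,0,0],[0,0,0,0],[0,0,0,0],[0,0,0,0],[0,0,0,0]]]' 0 >/dev/null; python3 go.py 0.583 0.273 0.21
```

```text
units [ 0.007 -0.002  0.019]
t 30.68 [ 0.4571 -0.2391  0.0681] yaw_y 0.02 tilt [ 0.0012 -0.0003] F [-0.7  0.1  0.3] gap mm 51.7 grip 0.0 q [-0.39  0.24  0.91  1.99 -0.22  1.02  0.63]
units [ 8.535  2.106 -2.371]
t 31.43 [ 0.4567 -0.2391  0.0677] yaw_y -0.0 tilt [ 0.0006 -0.0001] F [0.  0.3 2. ] gap mm 30.2 grip 30.0 q [-0.39  0.24  0.91  1.99 -0.22  1.02  0.63]
```

```bash
python3 -m inch '[[[0,0,-0.3,0],[0,0,-0.5,0],[0,0,-0.6,0],[0,0,-0.6,0],[0,0,-0.38,0],[0.5,0.2,0,0],[0.8,0.2,0,0],[0.9,0.2,0,0],[0.9,0.2,0,0],[0.9,0.2,0,0],[0.9,0.2,0,0],[0.9,0.2,0,0]]]'>/dev/null; python3 -m inch '[[[0.9,0.2,0,0],[0.8,0.2,0,0],[0.6,0.2,0,0],[0.3,0.1,0,0],[0.13,0,0,0],[0,0,0,0],[0,0,0,0],[0,0,0,0]]]'>/dev/null; python3 go.py 0.583 0.273 0.075
```

```text
units [0.025 0.006 2.261]
t 33.92 [0.5826 0.2714 0.2107] yaw_y -0.1 tilt [0.0002 0.0002] F [-0.6  0.2 -0.1] gap mm 30.2 grip 30.0 q [-0.91  0.34  0.56  1.51 -0.18  1.35 -0.34]
```

```bash
python3 -m inch '[[[0.02,0,0.4,0],[0,0,0.5,0],[0,0,0.5,0],[0,0,0.4,0],[0,0,0.3,0],[0,0,0.12,0],[0,0,0.04,0],[0,0,0,0],[0,0,0,0]]]'>/dev/null; python3 go.py 0.583 0.273 0.0733; python3 -m inch '[[[0,0,0.015,0],[0,0,0,0],[0,0,0,0]]]' | grep -E "pos|ft_force"; python3 -m inch '[[[0,0,0.01,0],[0,0,0,0],[0,0,0,0]]]' | grep -E "pos|ft_force"
```

```text
units [-0.021  0.     0.038]
t 35.05 [0.583  0.2743 0.0756] yaw_y 0.0 tilt [0.0013 0.0009] F [-0.8 -0.1 -0.8] gap mm 29.9 grip 30.0 q [-0.89  0.45  0.52  1.65 -0.25  1.11 -0.3 ]
ee_pos: [0.5825, 0.274, 0.0738]
ft_force: [-0.2, 0.0, 0.4]
ee_pos: [0.5826, 0.2741, 0.0737]
ft_force: [-1.5, -0.7, 5.1]
```

```bash
python3 -m inch '[[[0,0,0,0],[0,0,0,0],[0,0,0,0],[0,0,0,0],[0,0,-0.2,0],[0,0,-0.4,0],[0,0,-0.6,0],[0,0,-0.6,0],[0,0,-0.5,0],[0,0,0,0]]]' 52 >/dev/null; python3 -m inch '[[[0.5,-0.3,0,0],[0.8,-0.5,0,0],[0.8,-0.5,0,0],[0.8,-0.5,0,0],[0.8,-0.5,0,0],[0.4,-0.2,0,0],[0,0,0,0],[0,0,0,0]]]' >/dev/null;  python3 go.py
python3 - <<'E'
from station import bot
import cv2,numpy as np
t=bot.snapshot("top")["image"];s=bot.snapshot("side")["image"]
r=lambda im:cv2.resize(im,(540,300),interpolation=cv2.INTER_AREA)
cv2.imwrite("pics/end.png",np.vstack([cv2.resize(t[130:290,150:470],(600,300)),cv2.resize(s[60:300,200:460],(325,300)) if 0 else cv2.resize(s[60:220,220:440],(600,300))]))
E
```

```text
t 38.05 [0.4345 0.5177 0.211 ] yaw_y -0.18 tilt [ 0.0012 -0.0019] F [-0.1  0.4  0.4] gap mm 52.3 grip 0.0 q [-1.24  0.4   0.44  1.41 -0.17  1.37 -0.8 ]
```

View pics/end.png

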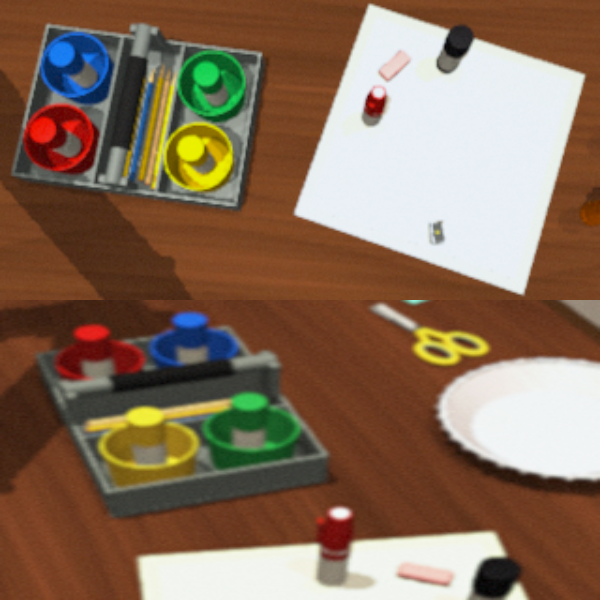

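All four sticks stand upright in their matching cups: top crop red (42,130), blue (62,52), green (207,75), yellow (190,148). The marker (375,103) and the black stick (458,42) are where they were on the mat.

```bash
python3 -c "
from station import bot
print(bot.job_done())"
```

```text
the job is handed in; nothing more can be done
None
```

The job is handed in at about 38 s: the red, yellow, green and blue glue sticks stand upright in their matching cups, and the black-capped stick and the marker were left untouched on the mat.

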